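Hold a spring clip gaping around a card's edge

TASK

Pick up the spring clip that stands on the bench, squeeze its two levers so that its jaws gape wide, and bring it down over the middle of the top edge of the card in the wooden stand, its jaws one on each face and the edge a good centimetre or two inside them, so that I can slip a photo in beside the card. Finish while still holding it there: clip upright, in line with the edge, jaws wide open, no part of it touching the card or stand. Do not shift or tip the card stand or the other things on the bench.

Things in the scene. Friction and masses are not known exactly. Their poses are not given: they have to be found in the camera images.
- clip_mid (a point): Middle of the hinge pin of a grey plastic spring clip (about 60 g, 44 mm wide, 90 mm tall) that stands upright on its shut jaws, levers up; the pin is 45 mm above its foot. x runs along the pin, y is the way the levers are squeezed and the jaws gape, z points from jaws to levers. Levers: 40 mm wide along x, a V from 4 to 44 mm above the pin, 55 mm over the outsides at its top.
- clip: The same clip; origin at its foot, 45 mm below clip_mid, same axes. The shut foot is 26 mm deep along y. Squeezed to the stop, the levers stand parallel, 29 mm over the outsides, tops 46 mm above the pin; jaw tips are then 43 mm below the pin and 28 mm apart inside, and the gap is 15 mm near the pin (pin radius 5.5 mm).
- jaw_a (a joint): Turn of the clip's half on its +y side about the pin: 0 shut, 0.30 rad fully open (stop). Springs shut: about 4 N on each lever near its top starts to open it, 8 N there brings it to the stop (15 N if pressed half-way down the lever).
- jaw_b (a joint): The same for the half on the clip's -y side, 0 shut, 0.30 rad fully open.
- card_top (a point): Middle of the top edge of a stiff white card, 85 mm wide and 3 mm thick, upright in a dark wooden stand, its top edge 120 mm above the bench. x runs along the edge, y is square to the card's faces, z up.
- card_stand: loose dark wooden stand with the card fixed in it, 500 g; block 110 mm (x, along the card) by 50 mm by 24 mm high; origin at the centre of its underside, axes as card_top
- votive: glass votive cup, 64 mm across, 60 mm tall, origin at the centre of its underside; leave alone
- cube: wooden puzzle cube, 51 mm, origin at the centre of its underside; leave alone
- case1: white earbuds case, 48 x 62 x 26 mm, origin at the centre of its underside; leave alone
- case2: black earbuds case, the same size, origin at the centre of its underside; leave alone
Not all that is in view belongs to the job. What is shaped like the clip but blue is not meant.

How it is judged:
By the outcome, as a careful person would: the job done as asked, in the order asked, and still so for the second after the job is handed in, while the arm keeps its last pose, push and grip.
It also fails if it takes over 35 s, if anything falls off the work surface, if the arm or the gripper's body presses on something with over 40 N, if the wrist force passes 120 N, or if a joint passes its speed limit or range.

ROBOT

A 6-joint arm with a two-finger parallel gripper is mounted at the origin on the work surface. World frame = base frame: x ahead of the robot, y to its left, z up, the work surface at z = 0. Lengths are in m, angles in degrees, forces in N, time in s.
With the tool pointing down it reaches from about 0.275 to 0.75 m from the base axis. Payload 10.2 kg.
Tool frame: the origin (TCP) lies midway between the tips of the shut fingers; the grasp point (between the pads) lies 19 mm behind it; z points along the fingers, y is the line along which they close (so a half turn about z gives the same grasp; the last joint's range is limited). The gripper opens to 88 mm and grips with 3 to 60 N. Pads are 18 mm wide; open, the fingers measure 123 mm over their backs; the gripper's body (75 mm by 187 mm) begins 45 mm behind the grasp point.
Start: joints at [-12.8, 17.928, 85.812, -0, 76.261, -12.8], TCP at [0.525, -0, 0.206] pointing down, gripper open.
Joint ranges: [-168.41, 168.41], [-55.51, 124.54], [10.69, 146.95], [-70.63, 250.63], [1, 178], [-165.06, 165.06]. Speed limits (degrees/s): [136.94, 136.94, 172.46, 180, 180, 180].

INTERFACE

Orientations are given as a 3x3 rotation matrix whose columns are the frame's x, y, z axes.
In Python, from bench import observe, capture, job_done gives the robot as it stands.
- The arm moves only by the shell command python3 -m handwheel 'ROWS' [OPENING] [FORCE]. ROWS is JSON, a list of rows, each a list of 2 entries, a list of its own where there are three numbers: the shift along the tool's x, y, z in cm, then the turn about the tool's z in degrees. In form: [[[dx, dy, dz], twist], ...]. A call has 1 to 12 rows; each row shifts and turns the commanded pose from where the row before left it, along the tool's axes as they then stand; what a row does not reach is not made up. A row lasts 1/8 s, in which the tool goes at most 62.5 mm and 10.7 degrees, less where a joint would pass 70% of its speed; a pose out of reach is approached as far as the arm can. A call is refused whole if a number of a shift passes 6.25 or a number of a turn 10.7, either way. A call with a gripper value outside its range is refused whole. OPENING is the closure, from 0 (fully open) to 1 (shut), set as the call begins (- or left out, the last holds). The fingers move at their own pace and stop on an object; FORCE is the grip in N (left out, the last holds). Time passes only in rows, so rows that do not move let the fingers close. It gives the time, the measured TCP pose, the force, the opening and the grip force at its end, in the units of the state.
- observe(): the state, without advancing time (a new reading comes with each control period).
- capture(name): name is "scene" or "side" or "wrist"; returns a dict with "image" (400x640x3 uint8, red, green, blue), "range_z" (400x640 float32, m along the optical axis (not along the pixel's ray), 0 where there is no reading), "mtx" (3x3 intrinsics, pixels), "pose" (4x4, takes a point from camera to world coordinates). Camera axes: x right, y down, z forward; pixel columns grow to the right and rows downward; lengths in m; the calibration is good to about 2 mm. A picture is of the moment at which its call begins.
- job_done(): hands the job in; it is judged then, once.
The state is a dict: "t": time; "q": joint angles; "qd": joint speeds; "effort": joint torques, N m; "position": TCP position; "orientation": TCP orientation; "wrist_force": force on the tool from outside, world axes, zero at the start; "wrist_torque": the same for the moment, N m; "opening": opening from 0.0 (shut) to 1.0 (fully open); "grip_force": force on a finger pad.
Only numpy, scipy, OpenCV 4.12 (cv2) and the standard library are available. Lean on these libraries where they do the work, as an engineer would, in place of code of your own. Each camera call takes 0.05 s, during which the arm holds its last target. There are 200 camera calls.

## Working session

There is one attempt and no reset: what is moved stays moved. The work goes in short steps, Python scripts to look and compute and a shell command to move; the robot and the scene stay as the last step left them, time stands still between calls to the robot, and variables do not carry over. Pictures are saved under pics/ and viewed, at most 10 in all, crops included, and the job is handed in when it is done.

```bash
mkdir -p pics; ls; cat > h.py <<'E'
import numpy as np, cv2
from bench import observe, capture, job_done
def snap(n,f,save=True):
    c=capture(n)
    if save: cv2.imwrite('pics/'+f+'.png',c['image'][:,:,::-1])
    np.savez('pics/'+f+'.npz',**c); return c
def cloud(c):
    z=c['range_z']; v,u=np.mgrid[:400,:640]; K=c['mtx']
    p=np.stack([(u-K[0,2])/K[0,0]*z,(v-K[1,2])/K[1,1]*z,z],-1)
    T=c['pose']; w=p@T[:3,:3].T+T[:3,3]; w[z==0]=np.nan; return w
E
python3 - <<'E'
from h import *
a=snap('scene','s0');b=snap('side','d0')
print(observe()['t'],observe()['wrist_force'],a['pose'],b['pose'])
cv2.imwrite('pics/both.png',cv2.resize(np.vstack([a['image'],b['image']])[:,:,::-1],(480,600)))
E
```

```text
pics
0.1 [-0.43414848 -0.5343574  -0.07769643] [[-0.42259144  0.70567915 -0.56871207  1.07149821]
 [ 0.90628815  0.32374185 -0.27172228  0.29355152]
 [-0.00763284 -0.63024452 -0.77635919  0.79158108]
 [ 0.          0.          0.          1.        ]] [[ 0.99256054 -0.08757452  0.08458293  0.48581149]
 [-0.1202322  -0.59559431  0.79423652 -0.71774964]
 [-0.01917777 -0.79849742 -0.60169268  0.66978251]
 [ 0.          0.          0.          1.        ]]
```

View pics/s0.png

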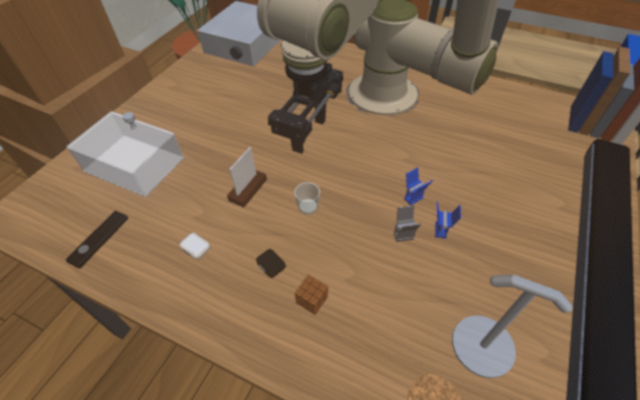

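View pics/d0.png

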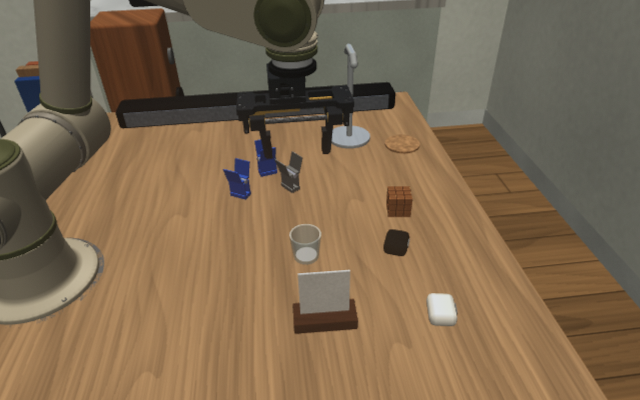

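Scene: the grey clip is at (405,225), with blue look-alikes at (415,187) and (447,220). The card is at (245,172) in its stand at (247,190), with the cup at (307,198). In the side view the grey clip is at (290,172), the blue ones at (238,180) and (265,158), and the card at (325,293). I choose the grey one.

```bash
python3 - <<'E'
from h import *
ims=[]
for f,box,cb in (('s0',(385,200,425,248),(225,140,275,210)),('d0',(275,148,306,196),(288,262,362,336))):
    c=dict(np.load('pics/'+f+'.npz')); w=cloud(c); im=c['image']
    hsv=cv2.cvtColor(im,cv2.COLOR_RGB2HSV)
    for nm,(x0,y0,x1,y1) in (('clip',box),('card',cb)):
        W=w[y0:y1,x0:x1].reshape(-1,3); H=hsv[y0:y1,x0:x1].reshape(-1,3).astype(int)
        m=(W[:,2]>0.006)
        if nm=='clip': m&=(H[:,1]<70)
        else: m&=(W[:,2]>.03)&(H[:,1]<60)
        P=W[m]
        print(f,nm,m.sum(),'min',np.percentile(P,2,0).round(4),'max',np.percentile(P,98,0).round(4),'med',np.median(P,0).round(4))
        r=cv2.minAreaRect((P[:,:2]*1000).astype(np.float32)); print(r)
        for z0 in np.arange(0,.13,.015):
            q=P[(P[:,2]>=z0)&(P[:,2]<z0+.015)]
            if len(q)>4:
                u,s,v=np.linalg.svd(q[:,:2]-q[:,:2].mean(0)); print('  z%.3f'%z0,len(q),q.mean(0).round(4),'ang',np.degrees(np.arctan2(v[0,1],v[0,0])).round(1),'ext',np.ptp((q[:,:2]-q[:,:2].mean(0))@v.T,axis=0).round(4))
    x0,y0,x1,y1=box; ims.append(cv2.resize(im[y0-25:y1+15,x0-35:x0+65,::-1],(400,350),interpolation=cv2.INTER_CUBIC))
cv2.imwrite('pics/crop.png',np.hstack(ims))
E
```

```text
s0 clip 612 min [0.4908 0.2125 0.0082] max [0.5444 0.2599 0.0856] med [0.5172 0.234  0.0516]
((515.9188842773438, 238.0216064453125), (57.22883605957031, 44.911376953125), 32.31648635864258)
  z0.000 66 [0.526  0.238  0.0104] ang 104.8 ext [0.0447 0.0226]
  z0.015 67 [0.5245 0.2391 0.022 ] ang 109.1 ext [0.0443 0.0214]
  z0.030 46 [0.5269 0.2349 0.0362] ang 107.7 ext [0.0454 0.0197]
  z0.045 210 [0.5142 0.2338 0.0518] ang -20.1 ext [0.0499 0.0482]
  z0.060 116 [0.51   0.2317 0.0679] ang 26.8 ext [0.0513 0.0382]
  z0.075 107 [0.5127 0.2344 0.0816] ang 33.0 ext [0.0571 0.037 ]
s0 card 659 min [ 0.5084 -0.1812  0.0324] max [ 0.5895 -0.1752  0.1206] med [ 0.5514 -0.1779  0.0793]
((548.968994140625, -177.86509704589844), (6.91074800491333, 84.93527221679688), 86.2607650756836)
  z0.030 98 [ 0.5503 -0.178   0.0374] ang -2.6 ext [0.0824 0.0043]
  z0.045 100 [ 0.5499 -0.178   0.0527] ang -2.4 ext [0.0836 0.0059]
  z0.060 99 [ 0.5511 -0.178   0.0676] ang -2.4 ext [0.0833 0.0046]
  z0.075 111 [ 0.5491 -0.178   0.0826] ang -2.5 ext [0.0828 0.005 ]
  z0.090 105 [ 0.5514 -0.1779  0.0979] ang -2.5
[... 731 characters left out ...]
0545 0.0871]
d0 card 1925 min [ 0.5063 -0.182   0.032 ] max [ 0.5864 -0.1766  0.1213] med [ 0.5462 -0.1793  0.0794]
((546.2071533203125, -179.04428100585938), (7.2153801918029785, 83.77545166015625), 86.50862884521484)
  z0.030 285 [ 0.5453 -0.1794  0.0375] ang 177.7 ext [0.0836 0.0049]
  z0.045 294 [ 0.5461 -0.1793  0.0526] ang 177.8 ext [0.0825 0.0054]
  z0.060 297 [ 0.5462 -0.1793  0.0676] ang 177.7 ext [0.0814 0.0048]
  z0.075 303 [ 0.5467 -0.1793  0.0825] ang 177.6 ext [0.0821 0.005 ]
  z0.090 320 [ 0.5458 -0.1794  0.0975] ang 177.8 ext [0.0815 0.0058]
  z0.105 341 [ 0.5467 -0.1794  0.1127] ang 177.5 ext [0.0833 0.0065]
  z0.120 85 [ 0.5463 -0.1789  0.1213] ang 177.7 ext [0.0829 0.0053]
```

View pics/crop.png

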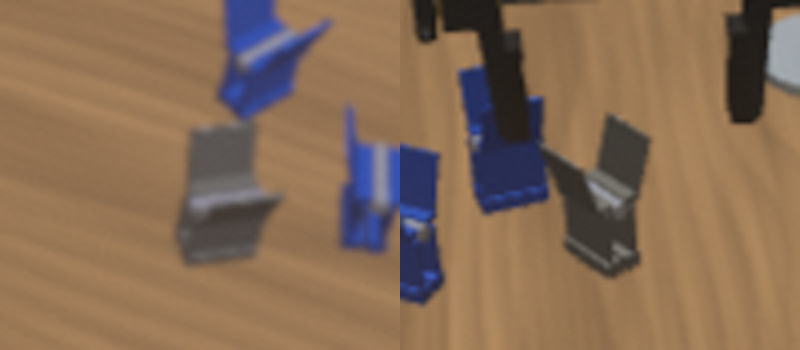

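The crop confirms the grey V-lever clip, foot about (0.516, 0.238), with the squeeze axis at about 33°. Both sizes check: 57 mm over the levers and 45 mm wide. The card is at (0.548, -0.1787), its edge at -2.4° and its top at 0.121. Next are the neighbours and the tool-axis distances.

```bash
cat >> h.py <<'E'
def togo(x,y,z,yaw):
    "cm along tool axes now, then twist so tool y lies along yaw (mod 180)"
    s=observe(); R=np.array(s['orientation']); p=np.array(s['position'])
    d=R.T@(np.array([x,y,z])-p)*100
    cur=np.degrees(np.arctan2(R[1,1],R[0,1])); tw=-(yaw-cur); tw=(tw+90)%180-90
    print('t',s['t'],'p',p.round(4),'yaw_y',cur.round(2),'shift cm',d.round(2),'twist',round(tw,2),'q6',np.round(s['q'][5],1),'tilt',R[:,2].round(3),'F',np.round(s['wrist_force'],2),'op',s['opening'],s['grip_force'])
E
python3 - <<'E'
from h import *
for f in ('s0','d0'):
    c=dict(np.load('pics/'+f+'.npz')); w=cloud(c); hsv=cv2.cvtColor(c['image'],cv2.COLOR_RGB2HSV)
    m=((hsv[:,:,0]>105)&(hsv[:,:,0]<130)&(hsv[:,:,1]>130)).astype(np.uint8)
    n,l,st,_=cv2.connectedComponentsWithStats(m)
    for i in range(1,n):
        P=w[(l==i)&(w[:,:,2]>0)&(w[:,:,2]<.1)]
        if len(P)>80: print(f,st[i],np.percentile(P,[3,97],0).round(3).tolist())
togo(.516,.238,.18,33)
print(observe()['orientation'])
E
```

```text
s0 [407 169  13  19 155] [[0.373, 0.198, 0.048], [0.402, 0.223, 0.084]]
s0 [406 185  20  19 145] [[0.389, 0.21, 0.008], [0.421, 0.242, 0.084]]
d0 [232 159  17  20 215] [[0.39, 0.2, 0.051], [0.419, 0.252, 0.085]]
d0 [259 159  18  17 195] [[0.443, 0.298, 0.007], [0.482, 0.312, 0.043]]
t 0.1 p [0.5248 0.     0.2051] yaw_y -0.0 shift cm [23.8  -0.87  2.52] twist -33.0 q6 -12.8 tilt [-0.001  0.    -1.   ] F [-0.43 -0.53 -0.08] op 0.999890255055842 0.0
[[ 1.01958160e-05  9.99999424e-01 -1.07358496e-03]
 [ 9.99999970e-01 -9.93137862e-06  2.46317519e-04]
 [ 2.46306715e-04 -1.07358744e-03 -9.99999393e-01]]
```

```bash
python3 -m handwheel '[[[3,-0.9,0],0],[[5,0,0],0],[[5,0,0],0],[[5,0,0],0],[[4,0,0],0],[[1.8,0,0],-5],[[0,0,1],-9],[[0,0,1],-10],[[0,0,0.5],-9],[[0,0,0],0]]' 0.18 30
python3 - <<'E'
from h import *
c=snap('wrist','w1'); togo(.516,.238,.055,33)
w=cloud(c); hsv=cv2.cvtColor(c['image'],cv2.COLOR_RGB2HSV).astype(int)
d=np.hypot(w[:,:,0]-.516,w[:,:,1]-.238)
m=(d<.045)&(w[:,:,2]>.01)&(w[:,:,2]<.1)&(hsv[:,:,1]<80)
for lo,hi in((.01,.1),(.05,.1),(.078,.1)):
    P=w[m&(w[:,:,2]>lo)&(w[:,:,2]<hi)]; print(len(P),np.percentile(P[:,2],98) if len(P) else 0,cv2.minAreaRect((P[:,:2]*1000).astype(np.float32)))
E
```

```text
t: 1.35
position: [0.5157, 0.2379, 0.18]
orientation: [[-0.544, 0.839, -0.001], [0.839, 0.544, -0.0], [0.0, -0.001, -1.0]]
wrist_force: [-1.1, -0.4, -0.5]
opening: 0.816
grip_force: 0.0
t 1.4 p [0.5159 0.238  0.1804] yaw_y 32.81 shift cm [-1.000e-02  2.000e-02  1.254e+01] twist -0.19 q6 -19.9 tilt [-0.001 -0.    -1.   ] F [-0.43  0.06 -0.19] op 0.8239818685893044 0.0
2913 0.08608327238941405 ((515.4617309570312, 238.70486450195312), (54.3405647277832, 44.515350341796875), 34.08159255981445)
2567 0.08614307894074211 ((515.5313720703125, 238.6019287109375), (54.3405647277832, 43.1611328125), 34.08159255981445)
562 0.08672697080054122 ((515.0693969726562, 239.2198486328125), (54.34267807006836, 39.2479133605957), 33.95918273925781)
```

View pics/w1.png

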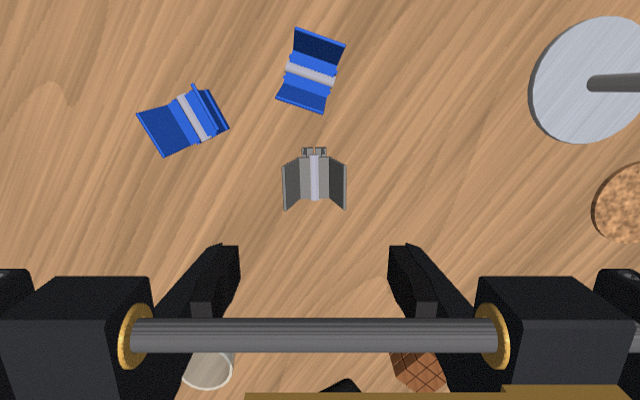

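The wrist view shows the grey clip at (314,180), square between the open fingers, with the blue ones clear of the finger paths. Its centre is (0.5153, 0.2388), yaw 34°.

```bash
python3 -m handwheel '[[[0.1,0,2],-1.2],[[0,0,3],0],[[0,0,3],0],[[0,0,2],0],[[0,0,1.3],0],[[0,0,1],0],[[0,0,0],0],[[0,0,0],0]]' && python3 -m handwheel '[[[0,0,0],0],[[0,0,0],0],[[0,0,0],0],[[0,0,0],0],[[0,0,0],0],[[0,0,0],0]]' 1 30
python3 - <<'E'
from h import *
c=snap('wrist','w2'); snap('side','d2'); togo(.516,.238,.2,34)
d=np.load('pics/d2.npz')['image'][120:220,230:355]
cv2.imwrite('pics/g.png',np.hstack([cv2.resize(c['image'][:,120:520],(400,400)),cv2.resize(d,(400,400),interpolation=cv2.INTER_CUBIC)])[:,:,::-1])
E
```

```text
t: 2.4
position: [0.5159, 0.2389, 0.0583]
orientation: [[-0.562, 0.827, 0.001], [0.827, 0.562, 0.0], [-0.0, 0.001, -1.0]]
wrist_force: [0.3, -0.2, 0.1]
opening: 0.818
grip_force: 0.0
t: 3.15
position: [0.5155, 0.2388, 0.0576]
orientation: [[-0.562, 0.827, -0.0], [0.827, 0.562, -0.0], [0.0, -0.0, -1.0]]
wrist_force: [0.2, 0.6, -0.0]
opening: 0.164
grip_force: 0.0
t 3.25 p [0.5154 0.2388 0.0576] yaw_y 34.2 shift cm [ -0.1   -0.   -14.24] twist 0.2 q6 -21.2 tilt [-0. -0. -1.] F [ 0.48 -0.08 -0.24] op 0.07837868442750234 0.0
```

View pics/g.png

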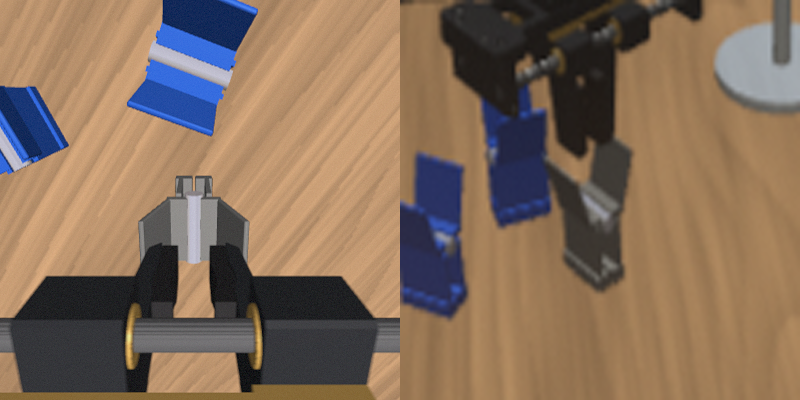

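The fingers closed without touching the clip: the opening is 0.08 and the grip 0 N. In both views the fingertips sit to one side of or above it, so I will measure where they really are.

```bash
python3 - <<'E'
from h import *
for f in ('d2','w2'):
    c=dict(np.load('pics/'+f+'.npz')); w=cloud(c); im=c['image'].astype(int)
    dark=(im.max(2)<60); near=np.hypot(w[:,:,0]-.5154,w[:,:,1]-.2388)<.09
    P=w[dark&near&(w[:,:,2]<.16)&(w[:,:,2]>.02)]
    if len(P):
      for z0 in np.arange(.04,.16,.015):
        q=P[(P[:,2]>=z0)&(P[:,2]<z0+.015)]
        if len(q)>4: print(f,z0.round(3),len(q),np.percentile(q,[3,50,97],0).round(4).tolist())
    g=(np.ptp(im,axis=2)<35)&(im.max(2)>60)&(np.hypot(w[:,:,0]-.5154,w[:,:,1]-.2388)<.05)&(w[:,:,2]>.01)&(w[:,:,2]<.095)
    P=w[g]; print(f,len(P),'clip',np.percentile(P,[2,98],0).round(4).tolist(),cv2.minAreaRect((P[:,:2]*1000).astype(np.float32)))
E
```

```text
d2 0.04 21 [[0.4948, 0.2165, 0.0402], [0.5045, 0.2272, 0.0492], [0.5142, 0.2432, 0.0541]]
d2 0.055 29 [[0.4934, 0.2126, 0.056], [0.5006, 0.2234, 0.0628], [0.5095, 0.2364, 0.0696]]
d2 0.07 39 [[0.4838, 0.2106, 0.0704], [0.4968, 0.228, 0.0778], [0.5322, 0.2615, 0.0839]]
d2 0.085 33 [[0.4951, 0.223, 0.091], [0.5201, 0.239, 0.0963], [0.5319, 0.252, 0.0999]]
d2 0.1 96 [[0.495, 0.2211, 0.1004], [0.5163, 0.2373, 0.107], [0.5349, 0.2494, 0.1145]]
d2 0.115 108 [[0.4937, 0.2204, 0.1152], [0.5148, 0.2353, 0.1217], [0.5356, 0.2491, 0.1298]]
d2 0.13 98 [[0.4939, 0.2198, 0.1307], [0.5189, 0.2374, 0.1358], [0.5365, 0.2481, 0.1447]]
d2 0.145 62 [[0.4368, 0.1701, 0.1458], [0.5268, 0.2384, 0.1554], [0.5969, 0.2963, 0.1598]]
d2 373 clip [[0.4878, 0.2145, 0.0106], [0.5428, 0.2619, 0.0861]] ((515.2512817382812, 238.05001831054688), (54.77708435058594, 45.155574798583984), 31.325763702392578)
w2 0.04 26 [[0.5083, 0.224, 0.0509], [0.5245, 0.2487, 0.0526], [0.532, 0.2616, 0.0544]]
w2 0.055 24 [[0.5001, 0.2245, 0.0553], [0.5307, 0.2453, 0.063], [0.5319, 0.2618, 0.0697]]
w2 0.07 35 [[0.4941, 0.2263, 0.0721], [0.5312, 0.2525, 0.0802], [0.5336, 0.2597, 0.0849]]
w2 0.085 455 [[0.4931, 0.2372, 0.091], [0.516, 0.2509, 0.0962], [0.5252, 0.2589, 0.0997]]
w2 0.1 1366 [[0.4919, 0.2355, 0.1007], [0.514, 0.2425, 0.1091], [0.526, 0.2596, 0.1147]]
w2 0.115 1522 [[0.4919, 0.2363, 0.1154], [0.5161, 0.2424, 0.1221], [0.5261, 0.2598, 0.1296]]
w2 0.13 1540 [[0.494, 0.2359, 0.1305], [0.5157, 0.2445, 0.1357], [0.5243, 0.2583, 0.1437]]
w2 0.145 3307 [[0.4313, 0.19, 0.1506], [0.5212, 0.2435, 0.1579], [0.5833, 0.3117, 0.1599]]
w2 5721 clip [[0.4858, 0.2226, 0.0106], [0.5318, 0.2668, 0.0859]] ((515.2066040039062, 238.80755615234375), (54.3297119140625, 44.48239517211914), 34.30401611328125)
```

```bash
python3 - <<'E'
from h import *
for f,p in (('d0',(.525,0,.2051)),('s0',(.525,0,.2051)),('w1',(.516,.238,.1804)),('w2',(.5154,.2388,.0576)),('d2',(.5154,.2388,.0576))):
    c=dict(np.load('pics/'+f+'.npz')); w=cloud(c); im=c['image'].astype(int)
    q=w-np.array(p); m=(im.max(2)<70)&(np.hypot(q[:,:,0],q[:,:,1])<.08)&(w[:,:,2]>.088)&(q[:,:,2]<.1)
    P=q[m]; print(f,len(P),'low z rel TCP',np.percentile(P[:,2],[0,1,5,20]).round(4), 'xy', P[P[:,2]<P[:,2].min()+.02][:,:2].min(0).round(3),P[P[:,2]<P[:,2].min()+.02][:,:2].max(0).round(3))
E
```

```text
d0 513 low z rel TCP [0.034  0.0355 0.0389 0.0478] xy [-0.06  -0.012] [0.056 0.012]
s0 233 low z rel TCP [0.0366 0.0378 0.0413 0.0469] xy [-0.054 -0.008] [0.06  0.012]
w1 9641 low z rel TCP [0.0322 0.0347 0.0391 0.052 ] xy [-0.049 -0.027] [0.036 0.036]
w2 5908 low z rel TCP [0.0323 0.0352 0.04   0.052 ] xy [-0.024 -0.004] [0.013 0.021]
d2 379 low z rel TCP [0.0337 0.0348 0.0392 0.0484] xy [-0.021 -0.02 ] [0.02  0.013]
```

Every view puts the real fingertips about 33 mm short of the reported TCP along tool z, with x and y agreeing. So the fingers closed just above the levers. I will allow for that by rising, opening, and going 33 mm deeper.

```bash
python3 -m handwheel '[[[0,0,-2],0],[[0,0,0],0],[[0,0,0],0],[[0,0,0],0],[[0,0,0],0],[[0,0,0],0],[[0,0,0],0]]' 0.18 30
python3 - <<'E'
from h import *
c=snap('wrist','w3'); togo(.5153,.2385,.0245,34)
w=cloud(c); im=c['image'].astype(int)
g=(np.ptp(im,axis=2)<35)&(im.max(2)>60)&(np.hypot(w[:,:,0]-.5154,w[:,:,1]-.2388)<.05)&(w[:,:,2]>.01)&(w[:,:,2]<.095)
P=w[g]; print(len(P),'clip',np.percentile(P,[2,98],0).round(4).tolist(),cv2.minAreaRect((P[:,:2]*1000).astype(np.float32)))
E
```

```text
t: 4.12
position: [0.5154, 0.2388, 0.0776]
orientation: [[-0.562, 0.827, -0.0], [0.827, 0.562, -0.0], [0.0, -0.0, -1.0]]
wrist_force: [-0.8, 0.2, 0.9]
opening: 0.814
grip_force: 0.0
t 4.175 p [0.5154 0.2388 0.0776] yaw_y 34.2 shift cm [-0.02 -0.03  5.31] twist 0.2 q6 -21.2 tilt [-0. -0. -1.] F [-0.08  0.02 -0.46] op 0.8171667349993675 0.0
6179 clip [[0.4866, 0.214, 0.0108], [0.5419, 0.2659, 0.086]] ((515.1195678710938, 239.00582885742188), (54.254146575927734, 44.295719146728516), 34.366336822509766)
```

```bash
python3 -m handwheel '[[[0,0,1.5],0],[[0,0,1.5],0],[[0,0,1.3],0],[[0,0,1],0],[[0,0,0],0],[[0,0,0],0]]' && python3 -m handwheel '[[[0,0,0],0],[[0,0,0],0],[[0,0,0],0],[[0,0,0],0],[[0,0,0],0],[[0,0,0],0]]' 1 30
python3 - <<'E'
from h import *
c=snap('wrist','w4'); snap('side','d4'); togo(.516,.238,.2,34)
d=np.load('pics/d4.npz')['image'][120:220,230:355]
cv2.imwrite('pics/g4.png',np.hstack([cv2.resize(c['image'][:,120:520],(400,400)),cv2.resize(d,(400,400),interpolation=cv2.INTER_CUBIC)])[:,:,::-1])
E
```

```text
t: 4.92
position: [0.5158, 0.2389, 0.025]
orientation: [[-0.562, 0.827, 0.001], [0.827, 0.562, 0.0], [-0.0, 0.001, -1.0]]
wrist_force: [0.4, 0.0, -0.3]
opening: 0.819
grip_force: 0.0
t: 5.68
position: [0.5146, 0.238, 0.0272]
orientation: [[-0.563, 0.827, -0.002], [0.827, 0.563, -0.002], [-0.001, -0.003, -1.0]]
wrist_force: [-13.9, -9.3, 28.8]
opening: 0.363
grip_force: 31.3
t 5.775 p [0.5146 0.2379 0.0272] yaw_y 34.25 shift cm [ -0.08   0.07 -17.28] twist 0.25 q6 -21.2 tilt [-0.002 -0.002 -1.   ] F [-13.07  -7.54  28.41] op 0.363469045854164 31.34972042956882
```

View pics/g4.png

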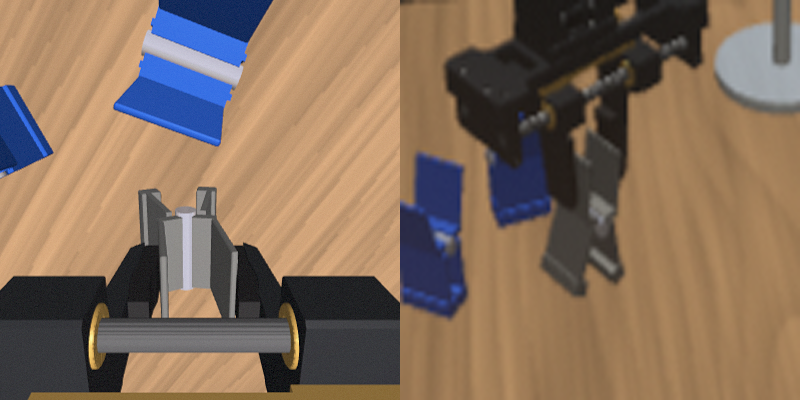

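The grip now holds the clip with both levers pressed (31 N). It presses on the bench with about 28 N and leans a little, opening 32 mm. I will lift and check it in free air.

```bash
python3 -m handwheel '[[[0,0,-0.3],0],[[0,0,-0.5],0],[[0,0,-1],0],[[0,0,-2],0],[[0,0,-3],0],[[0,0,-3],0],[[0,0,-2],0],[[0,0,-2],0],[[0,0,0],0],[[0,0,0],0]]'
python3 - <<'E'
from h import *
c=snap('wrist','w5'); d=snap('scene','s5'); togo(.516,.238,.2,34)
P=np.array([observe()['position'][0],observe()['position'][1],.12]); T=d['pose']; q=d['mtx']@(T[:3,:3].T@(P-T[:3,3])); u,v=(q[:2]/q[2]).astype(int); print(u,v)
e=d['image'][max(v-50,0):v+50,u-50:u+50]
cv2.imwrite('pics/g5.png',np.hstack([cv2.resize(c['image'][:,120:520],(400,400)),cv2.resize(e,(400,400),interpolation=cv2.INTER_CUBIC)])[:,:,::-1])
E
```

```text
t: 7.02
position: [0.5151, 0.2387, 0.1619]
orientation: [[-0.562, 0.827, -0.001], [0.827, 0.562, -0.0], [0.0, -0.001, -1.0]]
wrist_force: [0.2, 1.1, -0.9]
opening: 0.34
grip_force: 27.8
t 7.125 p [0.5151 0.2387 0.1617] yaw_y 34.2 shift cm [-0.11  0.03 -3.84] twist 0.2 q6 -21.2 tilt [-0.002 -0.    -1.   ] F [-0.54  0.02 -0.71] op 0.3384512483459302 27.790472366614267
412 205
```

View pics/g5.png

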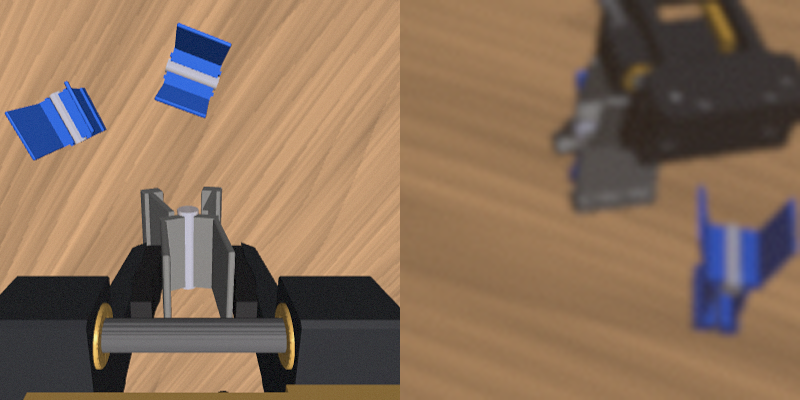

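The clip is held in free air, levers parallel (29.8 mm) and both jaws splayed. Now I measure it in the tool frame: pin, lean, reach of the jaw tips.

```bash
python3 - <<'E'
from h import *
s=observe(); R=np.array(s['orientation']); p=np.array(s['position'])
for f in ('w5','s5'):
    c=dict(np.load('pics/'+f+'.npz')); w=cloud(c); im=c['image'].astype(int)
    t=(w-p)@R*1000
    m=(np.ptp(im,axis=2)<40)&(im.max(2)>60)&(abs(t[:,:,0])<40)&(abs(t[:,:,1])<45)&(t[:,:,2]>-75)&(t[:,:,2]<70)
    P=t[m]; C=im[m]
    print(f,len(P),np.percentile(P,[1,99],0).round(1).tolist())
    for z0 in range(-75,70,10):
        q=P[(P[:,2]>=z0)&(P[:,2]<z0+10)]
        if len(q)>10: print('  z',z0,len(q),'x',np.percentile(q[:,0],[2,98]).round(1),'y',np.percentile(q[:,1],[2,25,50,75,98]).round(1))
c=dict(np.load('pics/w5.npz'));w=cloud(c);im=c['image'].astype(int);t=(w-p)@R*1000
m=(im.max(2)<60)&(abs(t[:,:,0])<25)&(abs(t[:,:,1])<50)&(t[:,:,2]>-60); print('fingers',[np.percentile(t[m&k],[2,98],0).round(1).tolist() for k in (t[:,:,1]<0,t[:,:,1]>0)])
# pin: pale lilac pixels
m=(im[:,:,2]>im[:,:,1]+8)&(im[:,:,2]<im[:,:,0]+40)&(im.min(2)>120)&(abs(t[:,:,0])<40)&(abs(t[:,:,1])<15)
q=t[m]; 
if len(q): print('pin',len(q),np.percentile(q,[2,50,98],0).round(1).tolist(), np.linalg.svd(q-q.mean(0),full_matrices=False)[2][0].round(3))
E
```

```text
w5 6695 [[-19.2, -31.6, -64.4], [22.4, 16.5, 20.2]]
  z -75 11 x [ 8.3 15.1] y [-31.6 -11.3 -10.4  30.9  31.2]
  z -65 1070 x [-8.9 20.2] y [-12.5 -10.9  -9.4  14.6  16.1]
  z -55 174 x [-17.3  20.4] y [-15.1 -12.5  11.9  13.3  29.1]
  z -45 147 x [-18.7  20.4] y [-15.9 -13.2  11.1  12.1  24.4]
  z -35 801 x [-18.4  20.3] y [-16.7 -11.6 -10.2  -8.2  11.5]
  z -25 2807 x [-19.2  22.2] y [-13.5  -4.8  -0.3   4.4   9.1]
  z -15 231 x [ 7.2 22.5] y [-19.8 -17.8 -15.3   6.1   9.6]
  z -5 343 x [-4.9 22.4] y [-24.2 -22.8 -21.5 -20.2  11.2]
  z 5 649 x [-9.8 22.4] y [-31.2 -28.8 -27.1 -24.5  14.3]
  z 15 457 x [-7.1 22.4] y [-32.6 -22.6   7.6  14.5  17.3]
s5 529 [[-22.5, -27.8, -63.2], [19.5, 18.4, 24.3]]
  z -65 23 x [-20.6  -8.6] y [-21.1  -9.5  15.1  16.1  18.1]
  z -55 40 x [-20.1  -9.8] y [-27.7 -11.3   2.   15.2  16.2]
  z -45 34 x [-20.4  -7. ] y [-14.  -11.    1.4  14.8  27.9]
  z -35 57 x [-20.5   4.4] y [-15.1 -13.1 -11.5  12.7  14.4]
  z -25 60 x [-22.6  -8. ] y [-13.4  -6.8  -1.5   7.4  12.8]
  z -15 54 x [-22.3   4.6] y [-15.    8.    8.7   9.6  11.1]
  z -5 64 x [-22.4  18.1] y [-20.7   9.7  10.5  11.5  13. ]
  z 5 91 x [-22.   19.7] y [-24.5  11.2  12.2  13.2  14.6]
  z 15 100 x [-22.4  18.9] y [-25.7  12.6  15.6  16.6  18.4]
fingers [[[-6.3, -29.2, -59.5], [11.8, -14.4, -34.4]], [[-16.2, 9.6, -59.4], [18.3, 28.4, -26.8]]]
pin 633 [[-20.3, -4.6, -23.2], [2.6, -2.4, -22.0], [21.8, -0.3, -20.6]] [-1.    -0.007 -0.   ]
```

The clip leans about 7° in the pads (jaw tips toward tool -y), jammed there by friction. I will right it by touching the jaws to the bench with light grip and dragging the tool toward -y.

```bash
python3 -m handwheel '[[[0,0,3.5],0],[[0,0,4],0],[[0,0,3],0],[[0,0,1.8],0],[[0,0,0.8],0],[[0,0,0.3],0],[[0,0,0.2],0],[[0,0,0],0]]' - 20 && python3 -m handwheel '[[[0,-0.2,0],0],[[0,-0.2,0],0],[[0,-0.2,0],0],[[0,-0.2,0],0],[[0,0,0],0]]'
cat >> h.py <<'E'
def lean(f):
    c=snap('wrist',f); s=observe(); R=np.array(s['orientation']); p=np.array(s['position'])
    w=cloud(c); im=c['image'].astype(int); t=(w-p)@R*1000
    m=(np.ptp(im,axis=2)<40)&(im.max(2)>60)&(abs(t[:,:,0])<40)&(abs(t[:,:,1])<36)&(t[:,:,2]>-75)&(t[:,:,2]<70)&(w[:,:,2]>.008)
    P=t[m]
    for z0 in range(-65,40,10):
        q=P[(P[:,2]>=z0)&(P[:,2]<z0+10)]
        if len(q)>10: print('  z',z0,len(q),'y',np.percentile(q[:,1],[2,25,50,75,98]).round(1))
    m=(im[:,:,2]>im[:,:,1]+8)&(im[:,:,2]<im[:,:,0]+40)&(im.min(2)>120)&(abs(t[:,:,0])<40)&(abs(t[:,:,1])<15)
    q=t[m]; print('pin',len(q),np.percentile(q,[2,50,98],0).round(1).tolist(),np.linalg.svd(q-q.mean(0),full_matrices=False)[2][0].round(3))
    for n,k in (('L',(P[:,1]<-5)),('R',(P[:,1]>5))):
        q=P[k&(P[:,2]>-63)&(P[:,2]<-33)]; a=np.polyfit(q[:,2],q[:,1],1); print(n,'lever lean deg',np.degrees(np.arctan(-a[0])).round(1),'y at -48',np.polyval(a,-48).round(1))
    togo(.516,.238,.2,34); return c
E
python3 -c "
from h import *
lean('w6')"
```

```text
t: 8.12
position: [0.5156, 0.2388, 0.0277]
orientation: [[-0.562, 0.827, 0.001], [0.827, 0.562, -0.0], [-0.0, 0.0, -1.0]]
wrist_force: [-3.0, -1.6, 4.5]
opening: 0.339
grip_force: 19.3
t: 8.75
position: [0.5088, 0.2342, 0.0267]
orientation: [[-0.562, 0.827, 0.0], [0.827, 0.562, -0.0], [-0.0, 0.0, -1.0]]
wrist_force: [-0.7, 0.5, 2.4]
opening: 0.335
grip_force: 19.3
  z -65 1061 y [-13.4 -12.   12.1  13.7  15.1]
  z -55 190 y [-14.1 -12.  -11.1  12.6  17.6]
  z -45 185 y [-14.7 -12.7 -11.7  11.9  26.7]
  z -35 1375 y [-13.7 -10.7  -8.    8.   11.8]
  z -25 2433 y [-11.7  -4.   -0.4   3.8   9.5]
  z -15 194 y [-17.  -15.   -5.3   9.7  12.2]
  z -5 271 y [-21.  -19.8 -18.4  12.2  14.7]
  z 5 731 y [-27.  -24.8 -22.4  15.7  19.6]
  z 15 286 y [-28.7 -26.    8.9  13.   20.7]
pin 662 [[-20.2, -3.5, -23.8], [2.8, -1.4, -22.4], [21.8, 0.7, -21.1]] [-1.    -0.     0.002]
L lever lean deg 2.9 y at -48 -12.7
R lever lean deg 0.5 y at -48 13.7
t 8.8 p [0.5088 0.2343 0.0267] yaw_y 34.2 shift cm [ -0.09   0.8  -17.33] twist 0.2 q6 -21.5 tilt [-0. -0. -1.] F [ 0.59 -0.02  2.67] op 0.33060243945549406 19.287289415590507
```

```bash
python3 -m handwheel '[[[0,-0.1,0.05],0],[[0,-0.2,0.03],0],[[0,-0.2,0],0],[[0,0,0],0]]'
python3 -c "
from h import *
lean('w7')"
```

```text
t: 9.3
position: [0.5048, 0.2315, 0.026]
orientation: [[-0.562, 0.827, 0.0], [0.827, 0.562, 0.0], [-0.0, 0.0, -1.0]]
wrist_force: [1.0, 0.4, 3.6]
opening: 0.326
grip_force: 20.0
  z -65 1089 y [-13.8 -12.4 -11.1  13.2  14.7]
  z -55 244 y [-14.1 -11.8 -11.4  12.1  28.3]
  z -45 191 y [-14.6 -12.3 -11.7  11.9  27.1]
  z -35 1828 y [-12.7  -9.7  -5.8   8.1  11.6]
  z -25 2026 y [-11.3  -3.4  -0.4   3.1   9.9]
  z -15 193 y [-15.8 -13.8  -3.   11.2  13.4]
  z -5 225 y [-19.6 -18.2 -16.4  14.1  15.9]
  z 5 795 y [-25.4 -23.1 -20.1  18.7  21.4]
  z 15 212 y [-26.7 -22.4  10.6  15.6  22.4]
pin 641 [[-20.3, -2.9, -23.9], [2.5, -0.9, -22.8], [21.8, 1.3, -21.6]] [-1.    -0.002 -0.003]
L lever lean deg 1.1 y at -48 -12.5
R lever lean deg -2.0 y at -48 14.0
t 9.35 p [0.5048 0.2315 0.0259] yaw_y 34.2 shift cm [ -0.1    1.3  -17.41] twist 0.2 q6 -21.6 tilt [ 0.  0. -1.] F [1.18 0.16 3.76] op 0.32689378129993013 19.999899566173553
```

Nearly upright now: the opening is 28.8 mm, which means the levers lie flat on the pads, and the jaws span -26.7 to +22.4. One last small drag, then firm up the grip and lift.

```bash
python3 -m handwheel '[[[0,-0.2,0.02],0],[[0,-0.1,0],0],[[0,0,0],0]]' - 20 && python3 -m handwheel '[[[0,0,0],0],[[0,0,0],0],[[0,0,-0.5],0],[[0,0,-1.5],0],[[0,0,-4],0],[[0,0,-5],0],[[0,0,-5],0],[[0,0,-3],0],[[0,0,0],0],[[0,0,0],0]]' - 35
python3 -c "
from h import *
lean('w8')
# card target from clip
togo(.548,-.1787,.216,87.6)"
```

```text
t: 9.72
position: [0.5022, 0.2298, 0.0256]
orientation: [[-0.562, 0.827, 0.0], [0.827, 0.562, -0.0], [-0.0, 0.0, -1.0]]
wrist_force: [1.3, 0.5, 3.9]
opening: 0.329
grip_force: 20.0
t: 10.98
position: [0.5016, 0.2296, 0.2144]
orientation: [[-0.562, 0.827, -0.002], [0.827, 0.562, -0.001], [0.001, -0.002, -1.0]]
wrist_force: [-0.2, 0.5, -0.8]
opening: 0.319
grip_force: 35.0
  z -65 1050 y [-13.9 -12.4   0.3  13.   14.5]
  z -55 204 y [-14.1 -12.1 -11.4  12.3  27.9]
  z -45 162 y [-22.5 -12.4 -11.7  12.2  26.4]
  z -35 2168 y [-12.4  -9.   -4.    7.7  11.5]
  z -25 1699 y [-11.1  -2.9  -0.3   2.3   9.9]
  z -15 200 y [-15.8 -13.7  -2.2  11.8  14. ]
  z -5 219 y [-19.4 -18.1 -16.1  14.8  16.8]
  z 5 827 y [-25.  -22.6 -16.6  19.4  22.1]
  z 15 294 y [-26.8 -18.9  12.9  22.6  23.8]
pin 630 [[-20.3, -2.5, -24.4], [2.1, -0.3, -23.2], [21.8, 1.7, -21.9]] [-1.    -0.004  0.   ]
L lever lean deg 0.9 y at -48 -12.6
R lever lean deg -0.4 y at -48 13.8
t 11.025 p [0.5015 0.2296 0.2141] yaw_y 34.2 shift cm [-0.12  1.67  1.41] twist 0.2 q6 -21.8 tilt [-0.003 -0.001 -1.   ] F [-0.05 -0.94 -1.14] op 0.321443081748365 34.99924723058939
t 11.025 p [0.5015 0.2296 0.2141] yaw_y 34.2 shift cm [-36.39 -19.11  -0.18] twist -53.4 q6 -21.8 tilt [-0.003 -0.001 -1.   ] F [-0.05 -0.94 -1.14] op 0.321443081748365 34.99924723058939
```

The lean is now about 1° or less, so I carry the clip across at a tip height of about 0.19 m and turn it in line with the card.

```bash
python3 -m handwheel '[[[-1.5,-0.8,0],0],[[-2.9,-1.5,0],0],[[-4.4,-2.3,0],0],[[-5.1,-2.7,0],0],[[-5.1,-2.7,0],0],[[-5.1,-2.7,0],0],[[-5.1,-2.7,0],0],[[-3.6,-1.9,0],0],[[-2.2,-1.1,0],0],[[-1.4,-0.7,0],0]]' && python3 -m handwheel '[[[0,0,0],-6],[[0,0,0],-10],[[0,0,0],-10],[[0,0,0],-10],[[0,0,0],-10],[[0,0,0],-7.4],[[0,0,0],0],[[0,0,0],0],[[0,0,0],0]]'
python3 - <<'E'
from h import *
c=lean('w9'); togo(.5487,-.1778,.18,87.6)
w=cloud(c); im=c['image'].astype(int)
m=(w[:,:,2]>.112)&(w[:,:,2]<.125)&(abs(w[:,:,0]-.548)<.06)&(abs(w[:,:,1]+.179)<.02)&(im.min(2)>110)
P=w[m]; print('card top',len(P),np.percentile(P,[1,50,99],0).round(4).tolist(),cv2.minAreaRect((P[:,:2]*1000).astype(np.float32)) if len(P) else 0)
s=capture('side'); np.savez('pics/d9.npz',**s)
a=s['image'][150:350,200:440]; cv2.imwrite('pics/g9.png',np.hstack([cv2.resize(c['image'],(400,500))[:, :],cv2.resize(a,(400,500))])[:,:,::-1])
E
```

```text
t: 12.28
position: [0.5487, -0.1795, 0.2152]
orientation: [[-0.562, 0.827, -0.001], [0.827, 0.562, 0.001], [0.001, -0.0, -1.0]]
wrist_force: [-0.3, 1.3, -1.2]
opening: 0.32
grip_force: 35.0
t: 13.4
position: [0.5489, -0.1784, 0.2156]
orientation: [[-0.999, 0.043, -0.0], [0.043, 0.999, 0.0], [0.0, 0.0, -1.0]]
wrist_force: [-0.1, -0.3, 0.0]
opening: 0.321
grip_force: 35.0
  z -65 1117 y [-13.  -11.5 -10.3  13.9  15.4]
  z -55 235 y [-13.  -10.6 -10.5  12.3  28.9]
  z -45 183 y [-17.4 -11.1 -10.7  12.1  19.9]
  z -35 1988 y [-11.2  -8.3  -3.6   8.8  12. ]
  z -25 1810 y [-10.3  -2.1   0.6   3.6  10.7]
  z -15 189 y [-14.8 -12.7  -2.   12.6  14.8]
  z -5 210 y [-18.2 -17.1 -15.   15.7  17.5]
  z 5 830 y [-24.  -21.6 -17.3  20.3  22.9]
  z 15 316 y [-25.8 -24.4  12.1  23.4  24.7]
pin 635 [[-20.6, -1.6, -24.1], [2.1, 0.5, -23.0], [21.6, 3.0, -21.6]] [-1.    -0.009 -0.007]
L lever lean deg 1.9 y at -48 -11.4
R lever lean deg -1.6 y at -48 14.8
t 13.45 p [ 0.5488 -0.1785  0.2156] yaw_y 87.55 shift cm [ 5.06 41.47  1.56] twist 53.55 q6 -117.2 tilt [-0.  0. -1.] F [ 0.22 -0.85 -0.58] op 0.32154172244351104 34.99925874173641
t 13.45 p [ 0.5488 -0.1785  0.2156] yaw_y 87.55 shift cm [0.02 0.07 3.56] twist -0.05 q6 -117.2 tilt [-0.  0. -1.] F [ 0.22 -0.85 -0.58] op 0.32154172244351104 34.99925874173641
card top 229 [[0.5043, -0.1802, 0.1148], [0.5306, -0.1782, 0.1205], [0.5639, -0.1761, 0.122]] ((534.295654296875, -178.56524658203125), (2.4722635746002197, 60.394805908203125), 87.53929138183594)
```

View pics/g9.png

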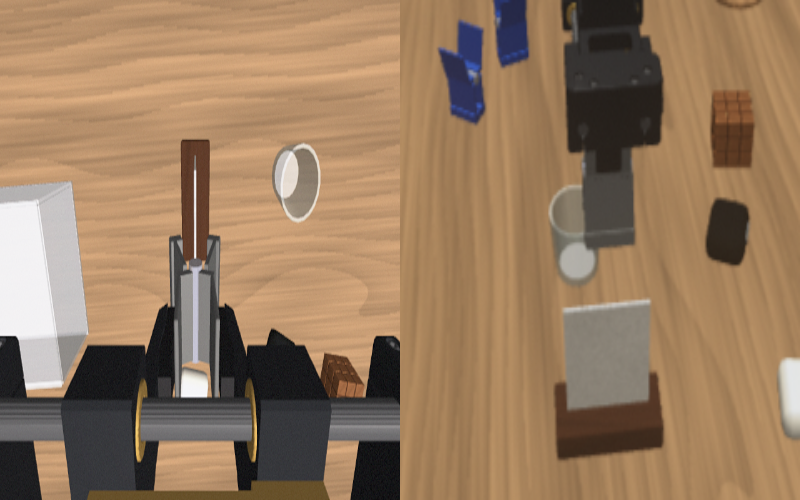

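The wrist view shows the card edge (195,150–260 in the view) running straight through the middle of the gaping jaws. It agrees with the clip's middle line within 1 mm and its angle within 0.1°. Descending 8.7 cm.

```bash
python3 -m handwheel '[[[0,0,1.5],0],[[0,0,2],0],[[0,0,2],0],[[0,0,1],0],[[0,0,0.8],0],[[0,0,0.6],0],[[0,0,0.5],0],[[0,0,0.3],0],[[0,0,0],0],[[0,0,0],0],[[0,0,0],0]]'
python3 - <<'E'
from h import *
c=lean('w10'); s=snap('side','d10'); e=snap('scene','s10')
w=cloud(s); im=s['image'].astype(int)
near=(abs(w[:,:,0]-.548)<.07)&(w[:,:,1]<-.13)&(w[:,:,1]>-.23)
m=near&(w[:,:,2]>.03)&(w[:,:,2]<.125)&(np.ptp(im,axis=2)<30); v,u=np.nonzero(m)
P=w[m]; 
card=P[(P[:,1]>-.186)]; print('card',np.percentile(card,[1,50,99],0).round(4).tolist(),cv2.minAreaRect((card[:,:2]*1000).astype(np.float32)))
j=P[P[:,1]<-.188]; print('jaw near',len(j),np.percentile(j,[1,50,99],0).round(4).tolist())
cv2.imwrite('pics/g10.png',np.hstack([cv2.resize(c['image'][150:400,220:420],(400,500)),cv2.resize(s['image'][200:350,265:385],(400,500),interpolation=cv2.INTER_CUBIC)])[:,:,::-1])
E
```

```text
t: 14.88
position: [0.5489, -0.1786, 0.1288]
orientation: [[-0.999, 0.042, 0.0], [0.042, 0.999, -0.0], [-0.0, -0.0, -1.0]]
wrist_force: [0.6, 0.1, 0.1]
opening: 0.32
grip_force: 35.0
  z -65 1115 y [-13.  -11.5 -10.3  13.8  15.4]
  z -55 238 y [-13.  -10.7 -10.5  12.7  29. ]
  z -45 188 y [-16.2 -11.1 -10.8  12.1  15.1]
  z -35 1993 y [-11.5  -8.4  -4.1   8.9  12.1]
  z -25 1803 y [-10.1  -2.1   0.5   3.6  10.2]
  z -15 201 y [-14.9 -12.8  -1.6  12.5  14.7]
  z -5 205 y [-18.2 -17.1 -15.1  15.7  17.5]
  z 5 1079 y [-24.1 -21.1  -1.2  18.8  22.8]
  z 15 302 y [-25.9 -22.6  11.8  23.4  24.7]
pin 637 [[-20.5, -1.6, -24.2], [1.9, 0.5, -23.0], [21.7, 3.0, -21.7]] [-1.    -0.008 -0.003]
L lever lean deg 1.8 y at -48 -11.4
R lever lean deg -1.1 y at -48 14.8
t 14.925 p [ 0.5489 -0.1786  0.1288] yaw_y 87.6 shift cm [ 5.03 41.49 -7.13] twist 53.6 q6 -117.2 tilt [ 0. -0. -1.] F [ 0.68 -0.32 -1.84] op 0.3217014558569222 34.9992772936821
card [[0.5053, -0.1824, 0.0309], [0.5432, -0.1793, 0.0671], [0.5874, -0.1762, 0.1213]] ((546.2899780273438, -179.2584991455078), (5.837574481964111, 83.98680114746094), 87.21748352050781)
jaw near 299 [[0.5256, -0.2047, 0.1086], [0.5473, -0.2, 0.1178], [0.5686, -0.1942, 0.1247]]
```

View pics/g10.png

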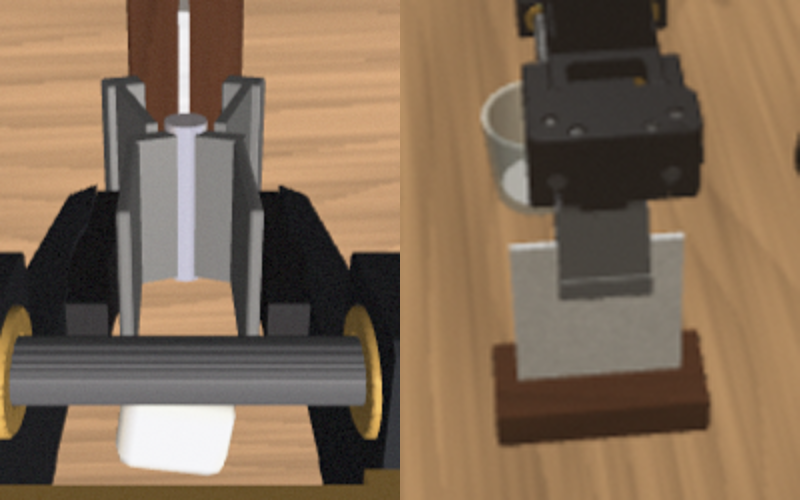

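The clip straddles the middle of the card edge. The near jaw is on its face at about (605,280), centred within 1 mm, with the edge about 17 mm inside. Contact force is zero and the card has not moved.

```bash
python3 -c "
from h import *
print(job_done())"
```

```text
the job is handed in; nothing more can be done
None
```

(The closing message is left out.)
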